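# Clear broken clips from the slotted clip rail

## Task

Slide the dark red tray along the table until it sits under the open end of the aluminium slotted rail, then push the orange-handled scraper along the slot so that all three broken white clips drop out of the open end into the tray: no clip may land on the table, and the scraper must not come out of the rail. Then push the scraper back against the blue stop at the closed end and leave it there, with the tray still under the open end; leave the hammer, the pliers and the bowl where they are.

Things in the scene. Friction and masses are not known exactly. Their poses are not given: they have to be found in the camera images.
- rail: aluminium T-slot rail, 280 mm long, 50 mm wide, top 76 mm above the table, fixed on a light wooden block 70 mm wide; it cannot move. The last 65 mm at the open end overhang freely, underside 48 mm above the table. Origin: on the table under the middle of the rail; x runs along the slot to its open end, z up
- slot_end (a point): centre of the slot floor at the open end, 140 mm along +x from the rail's origin, 56 mm above the table; axes as the rail's. Inside, the slot is 26 mm wide and 13 mm high, under two lips 7 mm thick that leave a mouth 14 mm wide along the top
- slot_closed (a point): centre of the slot floor at the inner face of the blue stop that closes the other end, 130 mm along -x from the rail's origin; axes as the rail's. When the scraper touches the stop its origin is 35 mm from this point
- scraper: steel scraper captive in the slot: shoe 70 mm long (x), 23 mm wide, 11 mm high, about 0.2 kg, sliding with little friction under the lips, no spring. Origin: middle of the shoe's underside; x as the rail's x, z up; shoe faces at x = +-35 mm. Starts near the closed end, all clips between it and the open end. It falls out if over half of the shoe passes the open end
- scraper_handle (a point): centre of the scraper's upright orange handle block, 43.5 mm above the scraper's origin: 30 mm along the slot, 24 mm across, 43 mm high, centred over the shoe, from 2 mm to 45 mm above the rail top; its flat faces can be pushed either way along the slot
- clip0: broken white plastic clip lying loose in the slot: round foot 20 mm across, 4 mm high, with a bridge on it, 10 mm high in all, 12 g; wider than the slot's mouth, so it can leave only by the open end. Origin: centre of the underside
- clip1: broken white plastic clip lying loose in the slot: round foot 20 mm across, 4 mm high, with a bridge on it, 10 mm high in all, 12 g; wider than the slot's mouth, so it can leave only by the open end. Origin: centre of the underside
- clip2: broken white plastic clip lying loose in the slot: round foot 20 mm across, 4 mm high, with a bridge on it, 10 mm high in all, 12 g; wider than the slot's mouth, so it can leave only by the open end. Origin: centre of the underside
- tray: dark red open tray, loose, 250 g, 160 mm (x) by 130 mm (y) outside, walls 5 mm thick and 35 mm high, so that it passes under the rail's overhang; it starts away from the rail. Origin: centre of the underside; x points to the end with the upright lug, z up
- tray_lug (a point): the tray's grip lug: an upright block 14 mm thick (tray x), 40 mm wide (tray y), from the table up to 65 mm, on the outside of the tray's +x end, centred 87 mm from the tray's origin; this point lies on it 52 mm above the table, for a grasp closing along the tray's x
- hammer: hammer with a wooden handle, about 280 mm long, lying on the table beyond the rail; to be left alone
- pliers: pliers with red handles, about 150 mm long, lying on the table to the far left; to be left alone. Origin: on the table near the pivot
- bowl: red bowl 150 mm across, 45 mm high, heaped with good clips, beyond the tray; to be left alone. Origin: centre of the underside
Things that resemble listed ones, but are neither listed nor needed, are in the scene too. Leave any yellow look-alike of the tray alone. Several things have the shape of the scraper; the one meant has the colours described above.

How it is judged:
By the outcome, as a careful person would: the job done as asked, in the order asked, and still so for the second after the job is handed in, with the robot touching nothing.
It also fails if it takes over 61 s, if anything falls off the work surface, if the arm or the gripper's body presses on something with over 40 N, if the wrist force passes 120 N, or if a joint passes its speed limit or range.

## Robot

A 6-joint arm with a two-finger parallel gripper is mounted at the origin on the work surface. World frame = base frame: x ahead of the robot, y to its left, z up, the work surface at z = 0. Lengths are in m, angles in rad, forces in N, time in s.
With the tool pointing down it reaches from about 0.225 to 0.875 m from the base axis. Payload 3.4 kg.
Tool frame: the origin (TCP) lies on the centre line of the jaws, within the pads' length; the fingertips stand 14 mm ahead of it and the grasp point (between the pads) lies 5 mm behind it; z points along the fingers, y is the line along which they close (so a half turn about z gives the same grasp; the last joint's range is limited). The gripper opens to 85 mm and grips with 20 to 120 N. Pads are 22 mm wide; open, the fingers measure 114 mm over their backs; the gripper's body (76 mm by 85 mm) begins 54 mm behind the grasp point. The pads swing forward as they close: fully open they stand 13 mm farther back than shut.
Start: joints at [1.136, 0.276, 1.505, -0, 1.361, -0.121], TCP at [0.178, 0.547, 0.245] pointing down, gripper open.
Joint ranges: [-2.89, 2.89], [-0.75, 2.08], [0.22, 2.7], [-1.18, 4.32], [0.11, 2.71], [-2.7, 2.7]. Speed limits (rad/s): [2.57, 2.57, 3.14, 3.14, 3.14, 3.14].

## Interface

Orientations are given as a unit quaternion [w, x, y, z].
In Python, from rig import manip, eyes gives the robot as it stands.
- The arm moves only by the shell command python3 -m creep 'ROWS' [FORCE]. ROWS is JSON, a list of rows, each a list of 5 numbers: the opening, from 0 (shut) to 1 (fully open), then the shift along the tool's x, y, z normalised to -1 to 1, where 1 is 0.5 m, then the turn about the tool's z normalised to -1 to 1, where 1 is 360 degrees. In form: [[fingers, dx, dy, dz, spin], ...]. A call has 1 to 10 rows; each row is the pose to reach, as a shift and turn from the pose commanded when the call began, along the tool's axes at that moment, turning the shorter way round; what a row does not reach only later rows make up. A row lasts 1/10 s, in which the tool goes at most 50 mm and 8.59 degrees, less where a joint would pass 70% of its speed; a pose out of reach is approached as far as the arm can. A call with a number of a shift or a turn outside -1 to 1 is refused whole. A call with a gripper value outside its range is refused whole. The fingers move at their own pace and stop on an object; FORCE is the grip in N (left out, the last holds). Time passes only in rows, so rows that repeat a pose let the fingers close. It gives the time, the measured TCP pose, the force, the opening and the grip force at its end, in the units of the state.
- manip.get_state(): the state, without advancing time (a new reading comes with each control period).
- eyes.get_image(name): name is "side" or "top"; returns a dict with "frame" (420x560x3 uint8, red, green, blue), "fx", "fy", "cx", "cy" (pixels), "k1" (the pictures are not rectified: a ray, as slopes to the right and down, at radius r is drawn at 1 + k1 r^2 times it, then the intrinsics apply), "R" (3x3) and "t" (3): a world point X has camera coordinates R X + t. Camera axes: x right, y down, z forward; pixel columns grow to the right and rows downward; lengths in m; the calibration is good to about 2 mm. A picture is of the moment at which its call begins. There is no depth.
- manip.sign_off(): hands the job in; it is judged then, once.
Trained networks look in the newest picture that a camera, given by its name, has taken for a name from the list of things; names that differ only in an ending like _2 or _b are one class to them, and where a whole thing is asked for, a point or a joint stands for the part that bears it (a point fixed in the world has none). Each returns a list of dicts, best first, with "confidence" (0 to 1); they miss things now and then, are a little off and sometimes report something else, mostly with a low value. They report only what shows in the picture. A call takes as long as a camera call. They do not tell look-alikes from the thing itself.
- eyes.regions_of(camera, label): "mask" (420x560 bool, what is visible of it) and "bbox" ([left, top, right, bottom] in pixels, round what is visible of it).
- eyes.place_of(camera, label): "centre" ([column, row] in pixels: a listed point, or the origin of a listed thing).
The state is a dict: "clock": time; "qpos": joint angles; "qd": joint speeds; "effort": joint torques, N m; "position": TCP position; "ee_rot": TCP orientation; "contact_force": force on the tool from outside, world axes, zero at the start; "moment": the same for the moment, N m; "width": finger opening in m; "gripper_force": force on a finger pad.
Only numpy, scipy, OpenCV 4.12 (cv2) and the standard library are available. Lean on these libraries where they do the work, as an engineer would, in place of code of your own. Each camera call takes 0.05 s, during which the arm holds its last target. There are 200 camera calls.

## Working session

There is one attempt and no reset: what is moved stays moved. The work goes in short steps, Python scripts to look and compute and a shell command to move; the robot and the scene stay as the last step left them, time stands still between calls to the robot, and variables do not carry over. Pictures are saved under pics/ and viewed, at most 10 in all, crops included, and the job is handed in when it is done.

```bash
ls; mkdir -p pics; cat > h.py <<'E'
import numpy as np, cv2
from rig import manip, eyes
def ray(im,px):
    K=np.array([[im["fx"],0,im["cx"]],[0,im["fy"],im["cy"]],[0,0,1.]])
    d=(np.array(px,float)-[im["cx"],im["cy"]])/[im["fx"],im["fy"]]
    u=d.copy()
    for _ in range(30): u=d/(1+im["k1"]*(u@u))
    R=np.array(im["R"]);t=np.array(im["t"])
    return -R.T@t, R.T@np.array([u[0],u[1],1])
def onz(im,px,z):
    c,d=ray(im,px); return c+d*(z-c[2])/d[2]
def proj(im,X):
    p=np.array(im["R"])@np.array(X)+np.array(im["t"]); u=p[:2]/p[2]; u=u*(1+im["k1"]*(u@u))
    return u*[im["fx"],im["fy"]]+[im["cx"],im["cy"]]
def tri(im1,p1,im2,p2):
    c1,d1=ray(im1,p1);c2,d2=ray(im2,p2)
    s=np.linalg.lstsq(np.array([d1,-d2]).T,c2-c1,rcond=None)[0]
    a=c1+s[0]*d1;b=c2+s[1]*d2
    return (a+b)/2,np.linalg.norm(a-b)
def save(im,n): cv2.imwrite("pics/"+n,cv2.cvtColor(im["frame"],cv2.COLOR_RGB2BGR))
E
python3 - <<'E'
from h import *
I={}
for c in("top","side"):
    I[c]=eyes.get_image(c); save(I[c],c+"0.png"); print(c,I[c]["fx"],I[c]["k1"],ray(I[c],(280,210))[0].round(3))
Z=dict(slot_end=.056,slot_closed=.056,scraper_handle=.0995,scraper=.056,clip0=.056,tray=0,tray_lug=.052,rail=0,bowl=0,pliers=0)
for n,z in Z.items():
    for c in I:
        for r in eyes.place_of(c,n)[:5]:
            print(n,c,np.round(r["centre"]),round(r["confidence"],2),onz(I[c],r["centre"],z).round(3)[:2])
print(manip.get_state())
E
```

```text
pics
top 509.0901817334471 0.03187881603659776 [0.381 0.054 1.174]
side 420.6850187815177 -0.0993166766564353 [ 0.204 -0.568  0.857]
slot_end top [305. 172.] 0.87 [0.593 0.02 ]
slot_end top [427. 195.] 0.52 [ 0.546 -0.249]
slot_end side [316. 220.] 0.76 [0.601 0.02 ]
slot_end side [325. 254.] 0.32 [ 0.564 -0.082]
slot_closed top [427. 195.] 0.65 [ 0.546 -0.248]
slot_closed side [360. 314.] 0.89 [ 0.549 -0.253]
slot_closed side [268. 148.] 0.37 [0.617 0.336]
scraper_handle top [426. 245.] 0.97 [ 0.435 -0.233]
scraper_handle top [414. 188.] 0.72 [ 0.556 -0.211]
scraper_handle side [315. 335.] 0.92 [ 0.428 -0.267]
scraper_handle side [350. 287.] 0.64 [ 0.548 -0.207]
scraper top [417. 248.] 0.64 [ 0.43  -0.227]
scraper top [410. 192.] 0.58 [ 0.553 -0.211]
scraper side [351. 295.] 0.67 [ 0.559 -0.203]
scraper side [310. 345.] 0.62 [ 0.422 -0.264]
clip0 top [372. 185.] 0.54 [ 0.567 -0.128]
clip0 top [317. 174.] 0.54 [ 0.589 -0.008]
clip0 top [348. 181.] 0.42 [ 0.576 -0.075]
clip0 side [329. 254.] 0.5 [ 0.574 -0.085]
clip0 side [314. 232.] 0.48 [ 0.576 -0.01 ]
clip0 side [335. 268.] 0.44 [ 
[... 613 characters left out ...]
': 1.1, 'qpos': array([ 1.13598256e+00,  2.75908860e-01,  1.50490093e+00,  1.44224125e-06,
        1.36074330e+00, -1.20990427e-01]), 'qd': array([-1.57952817e-03, -1.21583205e-03,  8.35797584e-05,  6.64089993e-04,
        1.58402810e-03,  5.15129128e-05]), 'effort': array([-9.90212393e-04, -4.16666973e+01, -2.46104139e+01, -1.57790446e-04,
        1.47546966e-04,  1.55322061e-05]), 'position': array([0.17750769, 0.54693288, 0.24532258]), 'ee_rot': array([4.74833580e-06, 1.56268715e-01, 9.87714578e-01, 1.92150339e-05]), 'contact_force': array([ 0.15058796, -0.43378991, -0.29422395]), 'moment': array([ 0.00889594,  0.05305276, -0.03142951]), 'gripper_force': 0.0, 'width': 0.08528260040001086}
```

View pics/top0.png

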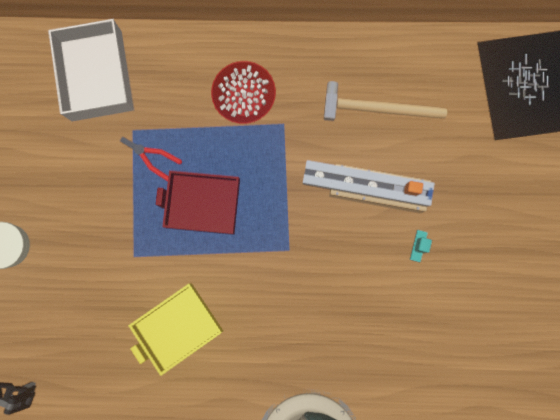

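View pics/side0.png

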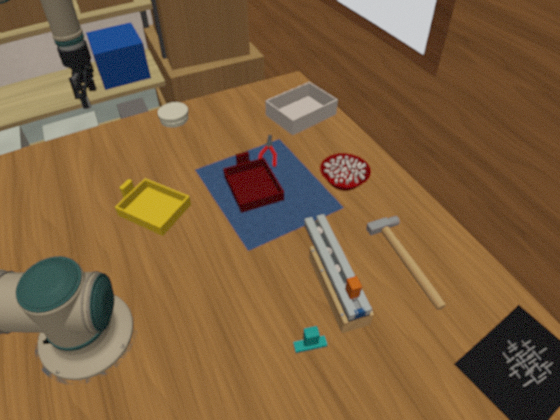

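The dark red tray is at top (203,203) with its lug at (160,198). It lies on a blue mat, close to the pliers at (155,160).

| Item wanted | Chosen, by colour (top px) | Could be mistaken for it (top px) |
|---|---|---|
| Tray | dark red (203,203) | yellow tray (175,330), grey box (90,70) |
| Lug | dark red (160,198) | yellow lug (138,355) |
| Scraper | orange (414,188) | teal (422,245) |

The bowl is at (243,92). The rail's open end is at (305,172), facing +y.

```bash
python3 - <<'E'
from h import *
T=eyes.get_image("top");S=eyes.get_image("side")
def near(c,n,p):
    r=[np.array(q["centre"]) for q in eyes.place_of(c,n)]
    r=[q for q in r if np.hypot(*(q-p))<15]
    return r[0] if r else None
P={"slot_end":((305,172),(316,220)),"slot_closed":((427,195),(360,314)),"scraper_handle":((414,188),(350,287)),"tray":((205,202),(251,190)),"tray_lug":((160,198),(243,155)),"rail":((361,190),(334,275)),"pliers":((141,151),(266,148))}
for n,(a,b) in P.items():
    a=near("top",n,a);b=near("side",n,b)
    if a is not None and b is not None: print(n,a.round(1),b.round(1),[x.round(4) if hasattr(x,'round') else x for x in tri(T,a,S,b)])
    else: print(n,a,b)
hsv=cv2.cvtColor(T["frame"],cv2.COLOR_RGB2HSV)
for r in eyes.regions_of("top","tray"):
    m=r["mask"].astype(np.uint8); ys,xs=np.nonzero(m); print("tray mask",xs.mean(),ys.mean(),r["confidence"],m.sum())
    m=cv2.morphologyEx(m,cv2.MORPH_OPEN,np.ones((21,21)))
    c=max(cv2.findContours(m,0,2)[0],key=cv2.contourArea)
    b=cv2.boxPoints(cv2.minAreaRect(c)); w=[onz(T,p,.035)[:2].round(3) for p in b]; print(b.round(),w)
for r in eyes.regions_of("top","rail")[:1]:
    c=max(cv2.findContours(r["mask"].astype(np.uint8),0,2)[0],key=cv2.contourArea)
    b=cv2.boxPoints(cv2.minAreaRect(c)); w=[onz(T,p,.076)[:2].round(3) for p in b]; print("rail",b.round(),w)
f=T["frame"]
a=cv2.resize(f[120:250,120:260],None,fx=3,fy=3,interpolation=2)
b=cv2.resize(f[150:280,300:432],None,fx=3,fy=3,interpolation=2)
cv2.imwrite("pics/crop.png",cv2.cvtColor(np.hstack([a,b])[:, :800],cv2.COLOR_RGB2BGR))
E
```

```text
slot_end [302.  173.8] [315.3 219.9] [array([0.5948, 0.0246, 0.0534]), np.float64(0.0091)]
slot_closed [427.9 196. ] [356.7 316.9] [array([ 0.5446, -0.252 ,  0.049 ]), np.float64(0.0025)]
scraper_handle [413.  188.3] [348.8 290.2] [array([ 0.5513, -0.2082,  0.0892]), np.float64(0.0099)]
tray [203.8 201.3] [254.2 185.7] [array([0.5302, 0.2517, 0.0078]), np.float64(0.0012)]
tray_lug [157.6 198.2] [242.2 156.5] [array([0.5335, 0.3492, 0.0433]), np.float64(0.0044)]
rail [363.3 189.7] [330.2 278.1] [array([ 0.5643, -0.1171,  0.0022]), np.float64(0.0014)]
pliers [143.  151.4] [265.5 148.1] [array([ 0.6429,  0.4027, -0.0016]), np.float64(0.011)]
tray mask 199.31058558558559 202.30022522522523 0.96 4440
[[156. 228.]
 [162. 169.]
 [241. 177.]
 [235. 236.]] [array([0.465, 0.352]), array([0.599, 0.346]), array([0.585, 0.165]), array([0.451, 0.174])]
tray mask 173.78408128704487 329.47607959356475 0.69 4724
[[120. 329.]
 [191. 282.]
 [224. 332.]
 [153. 379.]] [array([0.241, 0.421]), array([0.346, 0.27 ]), array([0.239, 0.192]), array([0.136, 0.343])]
rail [[301. 192.]
 [307. 159.]
 [435. 181.]
 [429. 215.]] [array([0.546, 0.029]), array([0.62 , 0.017]), array([ 0.574, -0.261]), array([ 0.501, -0.247])]
```

View pics/crop.png

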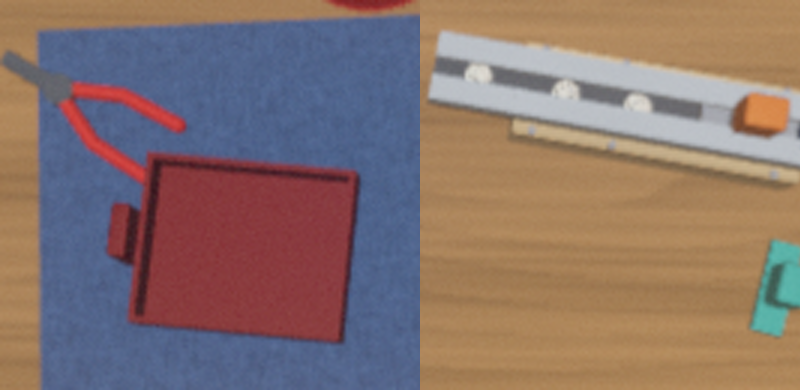

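The crop shows the dark red tray with its lug at (157,198), and the pliers' handle tip close to the tray's rear corner at (167,179). On the rail are the orange handle at (415,188) and the three clips at (319,174), (348,180) and (372,185). These match the description. Next I compute the exact geometry.

```bash
python3 - <<'E'
from h import *
T=eyes.get_image("top")
c=[onz(T,p,.035)[:2] for p in((170,171.7),(239,177.7),(234,233.7),(163.3,227.3))]
print(np.round(c,3),"ctr",np.mean(c,0).round(4))
d=(c[0]+c[3]-c[1]-c[2])/2;w=(c[0]+c[1]-c[2]-c[3])/2
print("L,W",np.linalg.norm(d),np.linalg.norm(w),"yaw",np.degrees(np.arctan2(d[1],d[0])),np.degrees(np.arctan2(w[1],w[0]))+90)
d/=np.linalg.norm(d);print("lug pred",np.mean(c,0)+.087*d)
f=T["frame"].astype(int)
e=[onz(T,p,.076)[:2] for p in((306.7,160.3),(303.3,182.7))];m=np.mean(e,0)
print("end",np.round(e,4),m.round(4),np.linalg.norm(e[0]-e[1]))
print("clips",[onz(T,(300+x/3,150+y/3),.066)[:2].round(3) for x,y in((478,73),(565,90),(637,103))])
h=f[:,:,0]-f[:,:,2]; hs=cv2.cvtColor(T["frame"],cv2.COLOR_RGB2HSV)
mk=((hs[:,:,0]<14)&(hs[:,:,1]>180)&(hs[:,:,2]>150)).astype(np.uint8);mk[:,:395]=0;mk[:,440:]=0;mk[:170]=0;mk[220:]=0
ys,xs=np.nonzero(mk);print("orange",len(xs),xs.mean(),ys.mean(),xs.min(),xs.max(),ys.min(),ys.max())
mk2=((hs[:,:,0]>105)&(hs[:,:,0]<130)&(hs[:,:,1]>130)).astype(np.uint8);mk2[:,:400]=0;mk2[:150]=0;mk2[230:]=0
ys,xs=np.nonzero(mk2)
if len(xs):print("blue",len(xs),xs.mean(),ys.mean(),onz(T,(xs.mean(),ys.mean()),.076)[:2])
print("handle@121",onz(T,(413.5,188),.115)[:2])
E
```

```text
[[0.594 0.326]
 [0.583 0.169]
 [0.455 0.176]
 [0.467 0.336]] ctr [0.5246 0.2519]
L,W 0.15919000670229538 0.12768441505569825 yaw 85.90395723925178 86.12150703355006
lug pred [0.53078536 0.3386848 ]
end [[0.6164 0.017 ]
 [0.5666 0.0237]] [0.5915 0.0204] 0.050266256401573374
clips [array([ 0.592, -0.316]), array([ 0.58 , -0.378]), array([ 0.572, -0.429])]<stdin>:14: RuntimeWarning: Mean of empty slice.
  ret = ret.dtype.type(ret / rcount)
Traceback (most recent call last):
ValueError: zero-size array to reduction operation minimum which has no identity
```

```bash
cat >> h.py <<'E'
def go(x,y,z,yaw):  # world TCP target and direction of tool y (deg) -> normalised shifts
    s=manip.get_state();p=s["position"];w,a,b,c=s["ee_rot"]
    from scipy.spatial.transform import Rotation as Ro
    R=Ro.from_quat([a,b,c,w]).as_matrix(); d=R.T@(np.array([x,y,z])-p)
    cur=np.degrees(np.arctan2(R[1,1],R[0,1])); e=(yaw-cur+90)%180-90
    print("t",round(s["clock"],2),"p",p.round(4),"yaw",round(cur,1),"F",s["contact_force"].round(1),"w",round(s["width"],4),"->",(d/.5).round(4),"spin",round(-e/360,4))
E
python3 - <<'E'
from h import *
go(.5308,.3387,.13,86)
T=eyes.get_image("top")
P=[onz(T,p,z)[:2] for p,z in(((319.3,174.3),.066),((348.3,180),.066),((372.3,184.3),.066),((415.7,187.3),.121))]
print(np.round(P,4)); d=P[0]-P[2];print(np.degrees(np.arctan2(d[1],d[0])))
d=np.array([.5915,.0204])-P[3];print(np.degrees(np.arctan2(d[1],d[0])),np.linalg.norm(d))
E
python3 -m creep '[[1,-0.1,-0.02,0,-0.02],[1,-0.8,-0.178,0,-0.039],[1,-0.8,-0.178,0,-0.039],[1,-0.8,-0.178,0,-0.039],[1,-0.8,-0.178,0,-0.039],[1,-0.8,-0.178,0,-0.039],[1,-0.8,-0.178,0,-0.039],[1,-0.8,-0.178,0,-0.039],[1,-0.8,-0.178,0.1,-0.039],[1,-0.8,-0.178,0.2,-0.039]]'
python3 -c "
from h import *
go(.5308,.3387,.055,86)
for c in('top','side'):
    im=eyes.get_image(c)
    for r in eyes.place_of(c,'tray_lug')[:2]: print(c,np.round(r['centre'],1),r['confidence'],onz(im,r['centre'],.052).round(3))
"
```

```text
t 2.05 p [0.1775 0.547  0.2453] yaw 72.0 F [-0.4  0.5 -0.8] w 0.0855 -> [-0.8007 -0.1781  0.2306] spin -0.0388
[[ 0.5876 -0.0115]
 [ 0.5759 -0.0752]
 [ 0.5672 -0.1276]
 [ 0.553  -0.2081]]
80.01434769302818
80.43566481467673 0.23167801468513402
clock: 3.1
position: [0.5346, 0.3378, 0.1467]
ee_rot: [0.003, 0.036, 0.999, 0.001]
contact_force: [0.2, 0.6, -1.3]
width: 0.0854
gripper_force: 0.0
t 3.1 p [0.5346 0.3378 0.1467] yaw 85.9 F [ 0.2  0.6 -1.3] w 0.0854 -> [0.0087 0.0007 0.1834] spin -0.0004
top [161.6 199.1] 0.8 [0.528 0.339 0.052]
top [406.9 192.8] 0.19 [ 0.552 -0.206  0.052]
side [240.8 155.9] 0.72 [0.529 0.343 0.052]
side [329.6 253.6] 0.7 [ 0.577 -0.083  0.052]
```

```bash
python3 -m creep '[[1,0,0,0.06,0],[1,0,0,0.12,0],[1,0,0,0.16,0],[1,0,0,0.18,0],[1,0,0,0.18,0],[0,0,0,0.18,0],[0,0,0,0.18,0],[0,0,0,0.18,0],[0,0,0,0.18,0],[0,0,0,0.18,0]]' 40
python3 -m creep '[[0,0,0,0,0],[0,0,0,0,0],[0,0,0,0,0],[0,0,0,0,0]]' 40
python3 -c "
from h import *
u=np.array([np.cos(np.radians(80.3)),np.sin(np.radians(80.3))])
g=np.array([.5915,.0204])+u*.127; print(g)
go(g[0],g[1],.055,80.3)
save(eyes.get_image('side'),'grasp.png')"
```

```text
clock: 4.3
position: [0.5309, 0.3395, 0.057]
ee_rot: [0.001, 0.035, 0.999, 0.001]
contact_force: [-2.9, -2.6, 6.3]
width: 0.0135
gripper_force: 41.2
clock: 4.7
position: [0.5309, 0.3394, 0.057]
ee_rot: [0.001, 0.035, 0.999, 0.001]
contact_force: [-1.3, 1.0, 5.4]
width: 0.0135
gripper_force: 41.1
[0.61289815 0.14558434]
t 4.7 p [0.5309 0.3394 0.057 ] yaw 86.0 F [-1.3  1.   5.4] w 0.0135 -> [-0.1904 -0.3755  0.0036] spin 0.016
```

View pics/grasp.png

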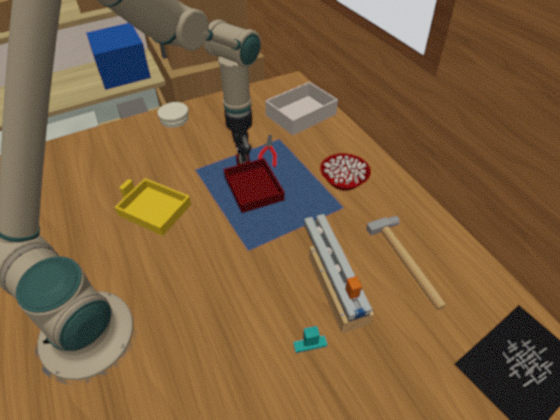

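The lug at (243,157) is gripped (width 13.5 mm). Next I slide the tray clear of the pliers, then towards the rail.

```bash
python3 -m creep '[[0,0,-0.02,-0.002,0],[0,0,-0.05,-0.003,0],[0,-0.005,-0.085,-0.003,0],[0,-0.025,-0.12,-0.003,0.002],[0,-0.05,-0.155,-0.003,0.004],[0,-0.075,-0.19,-0.003,0.007],[0,-0.1,-0.22,-0.003,0.01],[0,-0.12,-0.24,-0.003,0.012],[0,-0.13,-0.25,-0.003,0.014],[0,-0.13,-0.25,-0.003,0.016]]'
python3 -c "
from h import *
go(.6129,.1456,.055,80.3)"
```

```text
clock: 5.75
position: [0.5871, 0.2084, 0.0574]
ee_rot: [-0.0, 0.086, 0.996, -0.0]
contact_force: [0.0, -0.3, -2.1]
width: 0.0128
gripper_force: 40.0
t 5.75 p [0.5871 0.2084 0.0574] yaw 80.2 F [ 0.  -0.3 -2.1] w 0.0128 -> [-0.0722 -0.1149  0.0047] spin -0.0004
```

```bash
python3 -m creep '[[0,-0.01,-0.015,0,0],[0,-0.024,-0.038,0,0],[0,-0.04,-0.062,0,0],[0,-0.055,-0.086,0,0],[0,-0.066,-0.104,0,0],[0,-0.072,-0.115,0,0],[0,-0.072,-0.115,0,0],[0,-0.072,-0.115,0.001,0]]'
python3 - <<'E'
from h import *
go(.6129,.1456,.055,80.3)
T=eyes.get_image("top")
cv2.imwrite("pics/t2.png",cv2.cvtColor(cv2.resize(T["frame"][120:260,200:450],None,fx=3,fy=3,interpolation=2),cv2.COLOR_RGB2BGR))
E
```

```text
clock: 6.55
position: [0.6125, 0.1469, 0.0573]
ee_rot: [-0.0, 0.085, 0.996, 0.0]
contact_force: [0.6, 0.1, -2.1]
width: 0.0132
gripper_force: 40.0
t 6.55 p [0.6125 0.1469 0.0573] yaw 80.3 F [ 0.6  0.1 -2.1] w 0.0132 -> [-0.0013 -0.0024  0.0045] spin -0.0001
```

View pics/t2.png

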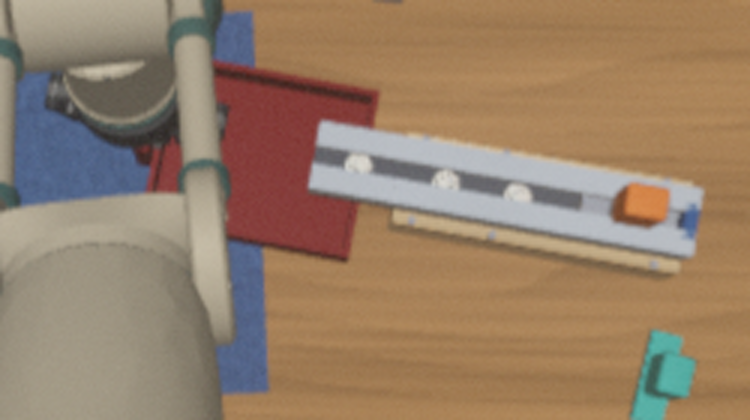

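The tray sits squarely under the open end: the rail's end at (306,171) is about 40 mm inside the tray's rim. Next I release, rise and move over the orange handle.

```bash
python3 -m creep '[[1,0,0,0,0],[1,0,0,0,0],[1,0,0,0,0],[1,0,0,0,0],[1,0,0,-0.01,0],[1,0,0,-0.06,0],[1,0,0,-0.14,0],[1,0,0,-0.22,0],[1,0,0,-0.3,0],[1,0,0,-0.36,0]]' 25
python3 - <<'E'
from h import *
go(.553,-.208,.15,80.3)
T=eyes.get_image("top");S=eyes.get_image("side")
print(eyes.place_of("top","scraper_handle")[:2],eyes.place_of("side","scraper_handle")[:2])
for r in eyes.place_of("top","tray")[:2]+eyes.place_of("top","tray_lug")[:2]: print(r["centre"],r["confidence"],onz(T,r["centre"],0))
E
```

```text
clock: 7.6
position: [0.6131, 0.147, 0.2408]
ee_rot: [0.002, 0.085, 0.996, 0.0]
contact_force: [0.1, -0.1, -0.4]
width: 0.0859
gripper_force: 0.0
t 7.6 p [0.6131 0.147  0.2408] yaw 80.3 F [ 0.1 -0.1 -0.4] w 0.0859 -> [-4.000e-04 -7.204e-01  1.807e-01] spin 0.0
[{'centre': [414.3, 188.1], 'confidence': 0.88}, {'centre': [424.1, 243.7], 'confidence': 0.63}] [{'centre': [316.8, 335.3], 'confidence': 0.68}, {'centre': [348.5, 288.9], 'confidence': 0.54}]
[175.6, 323.3] 0.96 [0.25158694 0.30661917 0.        ]
[286.4, 172.5] 0.76 [0.60300047 0.06147135 0.        ]
[138.2, 351.3] 0.91 [0.18822962 0.38826208 0.        ]
[248.4, 162.8] 0.65 [0.62467485 0.15109432 0.        ]
```

```bash
python3 -m creep '[[1,0,-0.1,0,0],[1,0,-0.72,0,0],[1,0,-0.72,0,0],[1,0,-0.72,0,0],[1,0,-0.72,0,0],[1,0,-0.72,0,0],[1,0,-0.72,0,0],[1,0,-0.72,0,0],[1,0,-0.72,0.06,0],[1,0,-0.72,0.14,0]]'
python3 - <<'E'
from h import *
go(.553,-.208,.098,80.3)
S=eyes.get_image("side")
cv2.imwrite("pics/s3.png",cv2.cvtColor(cv2.resize(S["frame"][170:350,260:440],None,fx=3,fy=3,interpolation=2),cv2.COLOR_RGB2BGR))
E
```

```text
clock: 8.9
position: [0.5526, -0.2088, 0.167]
ee_rot: [0.002, 0.085, 0.996, -0.0]
contact_force: [0.5, 0.2, -0.1]
width: 0.0853
gripper_force: 0.0
t 8.9 p [ 0.5526 -0.2088  0.167 ] yaw 80.2 F [ 0.5  0.2 -0.1] w 0.0853 -> [0.     0.0018 0.1381] spin -0.0003
```

View pics/s3.png

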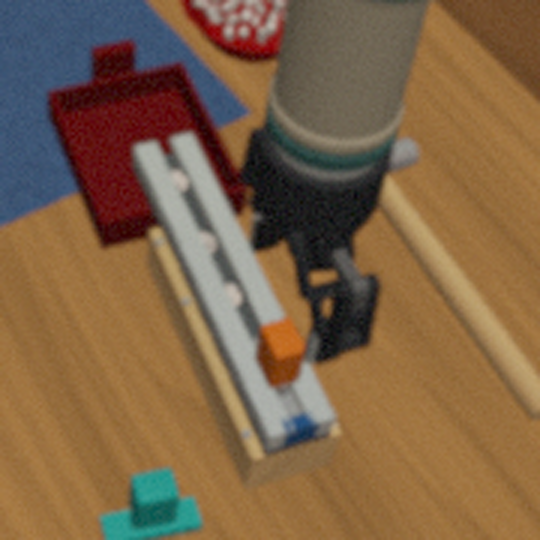

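The gripper is still above the handle (crop (282,350)). The tray is under the overhang, with all three clips in the slot. Next I descend and grip the handle lightly along the slot.

```bash
python3 -m creep '[[1,0,0,0.04,0],[1,0,0,0.08,0],[1,0,0,0.11,0],[1,0,0,0.13,0],[1,0,0,0.136,0],[1,0,0,0.136,0],[0.45,0,0,0.136,0],[0.45,0,0,0.136,0],[0.45,0,0,0.136,0],[0.45,0,0,0.136,0]]' 20
python3 - <<'E'
from h import *
go(.553,-.208,.098,80.3)
T=eyes.get_image("top");S=eyes.get_image("side");p=manip.get_state()["position"]
print(proj(S,[p[0],p[1],.0995]),eyes.place_of("side","scraper_handle")[:2])
f=np.vstack([cv2.resize(S["frame"][240:340,280:420],None,fx=3,fy=3),cv2.resize(T["frame"][140:240,300:440],None,fx=3,fy=3)])
cv2.imwrite("pics/s4.png",cv2.cvtColor(f,cv2.COLOR_RGB2BGR))
E
```

```text
clock: 9.95
position: [0.5521, -0.2081, 0.0997]
ee_rot: [0.0, 0.085, 0.996, -0.0]
contact_force: [-0.1, -0.2, -0.9]
width: 0.0383
gripper_force: 0.0
t 9.95 p [ 0.5521 -0.2081  0.0997] yaw 80.3 F [-0.1 -0.2 -0.9] w 0.0383 -> [-0.0018  0.0004  0.0034] spin -0.0
[351.92667239 286.90780129] [{'centre': [315.9, 335.6], 'confidence': 0.64}, {'centre': [349.8, 288.9], 'confidence': 0.58}]
```

View pics/s4.png

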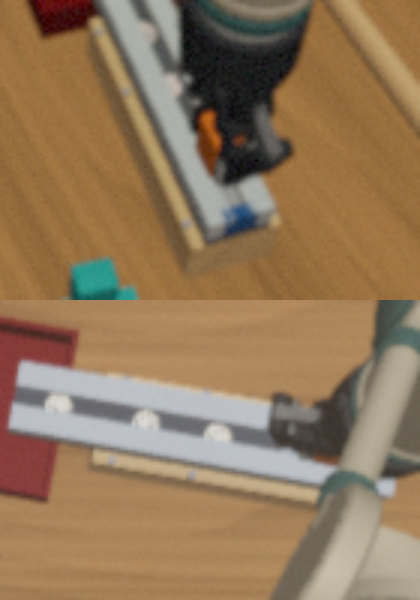

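The fingers straddle the orange handle (crop (208,140)). Next I close on it.

```bash
python3 -m creep '[[0,0,0,0.136,0],[0,0,0,0,0],[0,0,0,0,0],[0,0,0,0,0]]' 20 >/dev/null & sleep 0; kill %1 2>/dev/null; wait; python3 -c "
from h import *
go(.5915,.0204,.098,80.3)"
```

```text
t 10.1 p [ 0.5519 -0.208   0.0994] yaw 80.3 F [ 0.4 -0.1  0.7] w 0.0385 -> [-0.001   0.4635  0.0028] spin -0.0
```

That command line carried a bad row: it repeated the 0.136 descent. I killed it, and the clock and pose show it never executed. Here is the correct one.

```bash
python3 -m creep '[[0,0,0,0,0],[0,0,0,0,0],[0,0,0,0,0],[0,0,0,0,0]]' 20; python3 -c "
from h import *
go(.5915,.0204,.098,80.3)"
```

```text
clock: 10.5
position: [0.552, -0.208, 0.0993]
ee_rot: [0.0, 0.085, 0.996, -0.0]
contact_force: [0.5, 0.1, 1.0]
width: 0.0298
gripper_force: 22.7
t 10.5 p [ 0.552  -0.208   0.0993] yaw 80.3 F [0.5 0.1 1. ] w 0.0298 -> [-0.0009  0.4636  0.0027] spin 0.0
```

```bash
python3 -m creep '[[0,0,0.008,0,0],[0,0,0.02,0,0],[0,0,0.032,0,0],[0,0,0.044,0,0],[0,0,0.056,0,0],[0,0,0.068,0,0],[0,0,0.08,0,0],[0,0,0.09,0,0],[0,0,0.1,0,0],[0,0,0.11,0,0]]'
python3 -m creep '[[0,0,0.01,0,0],[0,0,0.02,0,0],[0,0,0.03,0,0],[0,0,0.04,0,0],[0,0,0.05,0,0],[0,0,0.06,0,0],[0,0,0.07,0,0],[0,0,0.08,0,0],[0,0,0.09,0,0],[0,0,0.1,0,0]]'
python3 -c "
from h import *
go(.5915,.0204,.098,80.3)"
```

```text
clock: 11.5
position: [0.5614, -0.1534, 0.0994]
ee_rot: [0.0, 0.085, 0.996, -0.0]
contact_force: [0.4, -2.6, 4.5]
width: 0.0296
gripper_force: 23.0
clock: 12.5
position: [0.5697, -0.1041, 0.0994]
ee_rot: [0.0, 0.085, 0.996, -0.0]
contact_force: [0.2, -2.0, 4.3]
width: 0.0296
gripper_force: 23.2
t 12.5 p [ 0.5697 -0.1041  0.0994] yaw 80.3 F [ 0.2 -2.   4.3] w 0.0296 -> [-0.001   0.2528  0.0027] spin 0.0
```

```bash
python3 -m creep '[[0,0,0.01,0,0],[0,0,0.02,0,0],[0,0,0.03,0,0],[0,0,0.04,0,0],[0,0,0.05,0,0],[0,0,0.06,0,0],[0,0,0.07,0,0],[0,0,0.08,0,0],[0,0,0.09,0,0],[0,0,0.1,0,0]]'
python3 -m creep '[[0,0,0.01,0,0],[0,0,0.02,0,0],[0,0,0.03,0,0],[0,0,0.04,0,0],[0,0,0.05,0,0],[0,0,0.06,0,0],[0,0,0.07,0,0],[0,0,0.075,0,0],[0,0,0.08,0,0],[0,0,0.085,0,0]]'
python3 -m creep '[[0,0,0.004,0,0],[0,0,0.008,0,0],[0,0,0.012,0,0],[0,0,0.012,0,0],[0,0,0.012,0,0]]'
python3 -c "
from h import *
go(.5915,.0204,.098,80.3)
I=[eyes.get_image(c) for c in('top','side')]
for c,im in zip(('top','side'),I):
    for r in eyes.place_of(c,'clip0')[:6]: print(c,np.round(r['centre']),r['confidence'],onz(im,r['centre'],.01).round(3),onz(im,r['centre'],.06).round(3))
f=np.hstack([cv2.resize(I[0]['frame'][130:250,220:350],None,fx=3,fy=3),cv2.resize(I[1]['frame'][150:270,250:380],None,fx=3,fy=3)])
cv2.imwrite('pics/e5.png',cv2.cvtColor(f,cv2.COLOR_RGB2BGR))"
```

```text
clock: 13.5
position: [0.5781, -0.0548, 0.0994]
ee_rot: [0.0, 0.085, 0.996, -0.0]
contact_force: [-0.0, -2.4, 3.7]
width: 0.0299
gripper_force: 23.2
clock: 14.5
position: [0.5851, -0.0129, 0.0994]
ee_rot: [-0.0, 0.084, 0.996, -0.0]
contact_force: [0.4, -1.5, 5.3]
width: 0.0298
gripper_force: 23.3
clock: 15.0
position: [0.5861, -0.0068, 0.0994]
ee_rot: [-0.0, 0.085, 0.996, 0.0]
contact_force: [-0.4, -0.8, 4.8]
width: 0.0299
gripper_force: 23.3
t 15.0 p [ 0.5861 -0.0068  0.0994] yaw 80.3 F [-0.4 -0.8  4.8] w 0.0299 -> [-0.0015  0.0554  0.0027] spin 0.0
```

View pics/e5.png

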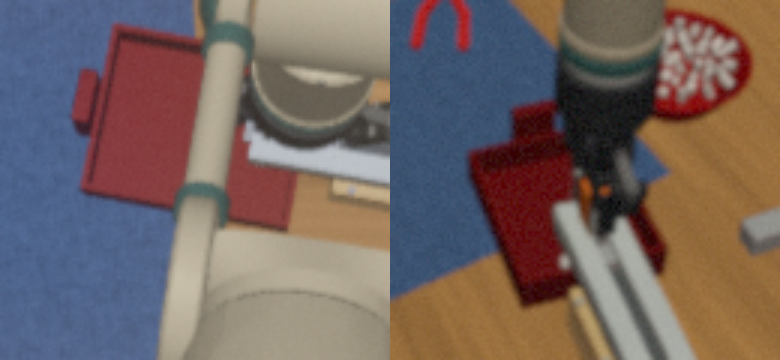

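The shoe is about 8 mm past the open end, and one clip shows in the tray at side crop (563,262). Next I draw back part of the way and check for the other two.

```bash
python3 -m creep '[[0,0,0.003,0,0],[0,0,0.006,0,0],[0,0,0.006,0,0],[0,0,0,0,0],[0,0,-0.015,0,0],[0,0,-0.035,0,0],[0,0,-0.055,0,0],[0,0,-0.075,0,0],[0,0,-0.095,0,0],[0,0,-0.115,0,0]]'
python3 -m creep '[[0,0,-0.02,0,0],[0,0,-0.04,0,0],[0,0,-0.06,0,0],[0,0,-0.08,0,0],[0,0,-0.1,0,0],[0,0,-0.12,0,0],[0,0,-0.14,0,0],[0,0,-0.16,0,0],[0,0,-0.18,0,0],[0,0,-0.2,0,0]]'
python3 -c "
from h import *
go(.5519,-.2114,.098,80.3)
I=[eyes.get_image(c) for c in('top','side')]
f=np.hstack([cv2.resize(I[0]['frame'][130:250,220:350],None,fx=3,fy=3),cv2.resize(I[1]['frame'][150:270,250:380],None,fx=3,fy=3)])
cv2.imwrite('pics/e6.png',cv2.cvtColor(f,cv2.COLOR_RGB2BGR))"
```

```text
clock: 16.2
position: [0.5767, -0.0626, 0.0994]
ee_rot: [0.0, 0.085, 0.996, 0.001]
contact_force: [-0.1, 2.9, 6.6]
width: 0.0293
gripper_force: 23.3
clock: 17.2
position: [0.5599, -0.1611, 0.0994]
ee_rot: [0.0, 0.085, 0.996, 0.001]
contact_force: [1.3, 1.5, 6.0]
width: 0.0295
gripper_force: 23.4
t 17.2 p [ 0.5599 -0.1611  0.0994] yaw 80.3 F [1.3 1.5 6. ] w 0.0295 -> [-0.0011 -0.1018  0.0025] spin -0.0001
```

View pics/e6.png

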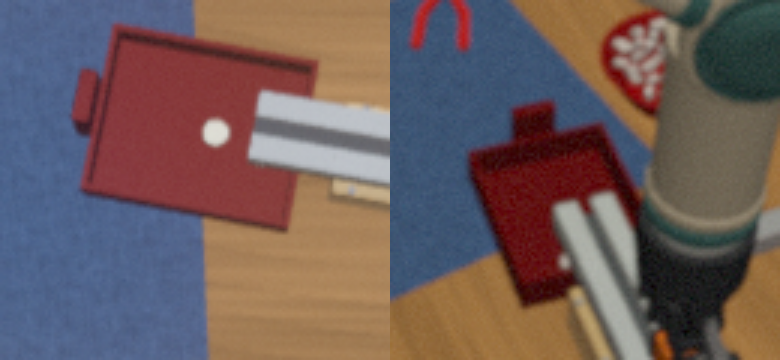

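```bash
python3 -m creep '[[0,0,-0.02,0,0],[0,0,-0.04,0,0],[0,0,-0.06,0,0],[0,0,-0.075,0,0],[0,0,-0.085,0,0],[0,0,-0.092,0,0],[0,0,-0.098,0,0],[0,0,-0.104,0,0],[0,0,-0.11,0,0],[0,0,-0.114,0,0]]'
python3 -c "
from h import *
go(.5519,-.2114,.098,80.3)
T=eyes.get_image('top');S=eyes.get_image('side')
a=onz(T,(291.5,174),.007);print('topclip',a,proj(S,a)); print('sideclip',[onz(S,(307.7,237.3),z).round(3) for z in(.007,.02)])
for c,im in(('top',T),('side',S)):
    for r in eyes.place_of(c,'clip0')[:6]: print(c,np.round(r['centre']),r['confidence'],onz(im,r['centre'],.007).round(3))
"
```

```text
clock: 18.3
position: [0.5515, -0.2109, 0.0998]
ee_rot: [0.001, 0.086, 0.996, 0.008]
contact_force: [4.9, 20.9, 13.0]
width: 0.0297
gripper_force: 24.4
t 18.3 p [ 0.5515 -0.2109  0.0998] yaw 80.1 F [ 4.9 20.9 13. ] w 0.0297 -> [-0.0009 -0.0009  0.0036] spin -0.0006
topclip [0.59832535 0.04951402 0.007     ] [309.05051888 225.01065143]
sideclip [array([0.575, 0.014, 0.007]), array([0.569, 0.006, 0.02 ])]
top [294. 172.] 0.64 [0.603 0.044 0.007]
top [250. 165.] 0.6 [0.618 0.147 0.007]
```

The scraper is against the stop: 21 N along the slot, and the TCP stopped at the expected 235 mm from the open end. Next I ease off, release and back away, then check.

```bash
python3 -m creep '[[0,0,0.003,0,0],[0,0,0.004,0,0],[0.6,0,0.004,0,0],[0.6,0,0.004,0,0],[1,0,0.004,0,0],[1,0,0.004,0,0],[1,0,0.004,-0.04,0],[1,0,0.004,-0.12,0],[1,0,0.004,-0.22,0],[1,0,0.004,-0.3,0]]'
python3 -m creep '[[1,0.05,0,0,0],[1,0.15,0,0,0],[1,0.25,-0.1,0,0],[1,0.35,-0.15,0,0],[1,0.4,-0.2,0,0],[1,0.4,-0.2,0,0]]'
python3 -c "
from h import *
go(.5519,-.2114,.098,80.3)
T=eyes.get_image('top');S=eyes.get_image('side')
f=np.hstack([cv2.resize(T['frame'][140:240,240:440],None,fx=2,fy=3),cv2.resize(S['frame'][210:310,270:400],None,fx=3,fy=3)])
cv2.imwrite('pics/e7.png',cv2.cvtColor(f,cv2.COLOR_RGB2BGR))
for c,im in(('top',T),('side',S)):
    for r in eyes.place_of(c,'clip0')[:6]: print(c,np.round(r['centre']),r['confidence'],onz(im,r['centre'],.007).round(3))
    for r in eyes.place_of(c,'scraper_handle')[:2]: print(c,np.round(r['centre'],1),onz(im,r['centre'],.0995).round(3))
"
```

```text
clock: 19.5
position: [0.5505, -0.2173, 0.2514]
ee_rot: [0.001, 0.085, 0.996, -0.0]
contact_force: [0.6, -0.3, -0.3]
width: 0.0855
gripper_force: 0.0
clock: 20.1
position: [0.3323, -0.283, 0.2492]
ee_rot: [-0.001, 0.087, 0.996, -0.0]
contact_force: [-0.8, 0.1, 0.3]
width: 0.0852
gripper_force: 0.0
t 20.1 p [ 0.3323 -0.283   0.2492] yaw 80.0 F [-0.8  0.1  0.3] w 0.0852 -> [-0.4084  0.2175  0.3012] spin -0.0007
top [243.  99.] 0.6 [0.777 0.167 0.007]
top [291. 172.] 0.46 [0.604 0.051 0.007]
top [417.8 188.6] [ 0.554 -0.218  0.099]
top [423.7 242.1] [ 0.441 -0.229  0.099]
side [311.9 335.3] [ 0.423 -0.265  0.1  ]
side [349.2 290.4] [ 0.542 -0.213  0.1  ]
```

View pics/e7.png

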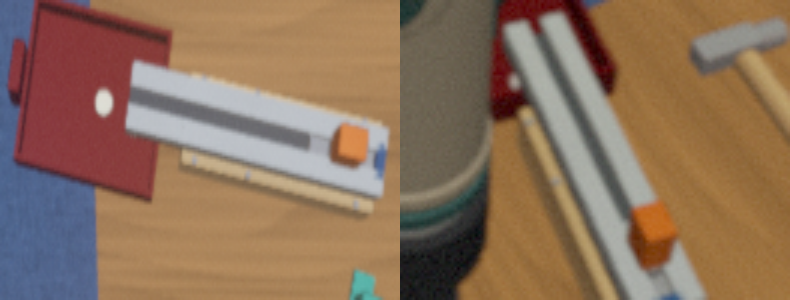

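The slot is empty, the scraper is at the stop beside the blue (top crop (350,145)), and a clip lies in the tray at crop (103,102). A second clip shows under the overhang in the side crop at (515,80). One last numeric check for white blobs on the table, then I hand in.

```bash
python3 - <<'E'
from h import *
for c in("top","side"):
    im=eyes.get_image(c);h=cv2.cvtColor(im["frame"],cv2.COLOR_RGB2HSV)
    m=((h[:,:,1]<60)&(h[:,:,2]>165)).astype(np.uint8)
    n,l,s,ce=cv2.connectedComponentsWithStats(m)
    for i in range(1,n):
        w=onz(im,ce[i],.008)
        if s[i,4]>=5 and .3<w[0]<.9 and -.4<w[1]<.4: print(c,ce[i].round(),s[i,4],w.round(3)[:2])
T=eyes.get_image("top")
for c in ("tray","pliers","bowl","hammer"):
    for r in eyes.place_of("top",c)[:2]: print(c,np.round(r["centre"]),round(r["confidence"],2),onz(T,r["centre"],0).round(3)[:2])
E
```

```text
top [249.  71.] 37 [0.844 0.155]
top [236.  71.] 16 [0.844 0.187]
top [242.  78.] 86 [0.826 0.17 ]
top [255.  74.] 17 [0.838 0.14 ]
top [233.  79.] 43 [0.824 0.192]
top [225.  78.] 10 [0.827 0.211]
top [258.  80.] 14 [0.823 0.132]
top [252.  84.] 22 [0.814 0.147]
top [265.  81.] 19 [0.82  0.117]
top [331. 101.] 254 [ 0.773 -0.04 ]
top [222.  87.] 21 [0.805 0.218]
top [226.  84.] 8 [0.812 0.207]
top [258.  86.] 13 [0.808 0.131]
top [232.  88.] 18 [0.802 0.193]
top [243.  93.] 33 [0.79  0.167]
top [263.  90.] 9 [0.798 0.12 ]
top [228.  93.] 14 [0.791 0.204]
top [256.  92.] 14 [0.792 0.136]
top [236.  93.] 12 [0.79  0.184]
top [249.  94.] 20 [0.788 0.153]
top [261.  96.] 9 [0.784 0.124]
top [221.  97.] 16 [0.779 0.219]
top [233.  98.] 9 [0.778 0.191]
top [227. 100.] 11 [0.774 0.205]
top [240. 100.] 14 [0.773 0.175]
top [249. 104.] 41 [0.765 0.152]
top [255. 100.] 15 [0.775 0.138]
top [263. 101.] 10 [0.772 0.12 ]
top [234. 105.] 18 [0.761 0.187]
top [243. 105.] 17 [0.762 0.167]
top [225. 107.] 43 [0.757 0.208]
top [257. 107.] 11 [0.757 0.133]
top [239. 110.] 16 [0.748 0.176]
top [234. 11
[... 265 characters left out ...]
348. 164.] 10 [0.826 0.21 ]
side [327. 164.] 10 [0.767 0.236]
side [354. 165.] 7 [0.84  0.198]
side [360. 165.] 18 [0.854 0.19 ]
side [344. 169.] 12 [0.803 0.196]
side [336. 171.] 5 [0.775 0.2  ]
side [343. 175.] 10 [0.784 0.175]
side [350. 177.] 8 [0.799 0.156]
side [362. 176.] 5 [0.833 0.147]
side [301. 187.] 64 [0.648 0.186]
side [337. 248.] 396 [ 0.623 -0.052]
side [331. 267.] 589 [ 0.58  -0.092]
side [364. 302.] 93 [ 0.597 -0.211]
tray [286. 173.] 0.97 [0.602 0.062]
tray [177. 327.] 0.57 [0.244 0.302]
pliers [142. 148.] 0.94 [0.655 0.402]
bowl [246. 100.] 0.85 [0.777 0.162]
bowl [290. 174.] 0.2 [0.6   0.052]
hammer [383. 109.] 0.59 [ 0.758 -0.162]
hammer [414. 191.] 0.34 [ 0.564 -0.235]
```

```bash
python3 -c "
from rig import manip
print(manip.sign_off())"
```

```text
the job is handed in; nothing more can be done
None
```

I handed the job in at about 20 s: the tray is under the open end, the slot is swept empty and the scraper is back against the blue stop, but I saw only two of the three clips in the tray; the third showed nowhere on the table and is most likely in the tray under the rail's overhang, out of both cameras' view.

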